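Set out the weigh-in for an ashing run

TASK

Set out the weigh-in for an ashing run: stand the red crucible, left open, in the middle of the balance pan, stand the amber sample jar on the bench directly left of the balance (as you face its display from the robot's side), level with the middle of the pan and 3 cm clear of the housing, and lay the red lid, knob up, in the middle of the near half of the clay tile. Behind that lid, in the middle of the tile's far half, stand the blue crucible and close it with the blue lid so that it sits flat. Set each thing right down rather than dropping it, do not press hard on the balance or the tile, let go of everything, and leave the tongs, the wash bottle and the brush where they are.

Things in the scene. Friction and masses are not known exactly. Their poses are not given: they have to be found in the camera images.
- red_crucible: red crucible: open cylindrical pot of white alumina with a red painted band over its top 14 mm; 46 mm outside diameter, 50 mm tall, wall 4 mm (38 mm bore), about 110 g. Origin: centre of its underside; z up out of its mouth. At the start it stands upright and empty on the bench.
- blue_crucible: blue crucible: open cylindrical pot of white alumina with a blue painted band over its top 14 mm; 46 mm outside diameter, 50 mm tall, wall 4 mm (38 mm bore), about 110 g. Origin: centre of its underside; z up out of its mouth. At the start it stands upright and empty on the bench.
- red_lid: red lid: white alumina disc (50 mm wide, 5 mm thick) with a red ring and upright red knob (15 mm wide, 17 mm tall) in its middle; below, a step 4 mm deep, 30 mm wide, fits a crucible's mouth. 55 g. Origin: centre of the step's underside, z up; disc spans z 4 to 9 mm, knob 9 to 26 mm. Starts knob up. Seated on a crucible, its disc lies on the rim, its origin 46 mm above the crucible's.
- blue_lid: blue lid: white alumina disc (50 mm wide, 5 mm thick) with a blue ring and upright blue knob (15 mm wide, 17 mm tall) in its middle; below, a step 4 mm deep, 30 mm wide, fits a crucible's mouth. 55 g. Origin: centre of the step's underside, z up; disc spans z 4 to 9 mm, knob 9 to 26 mm. Starts knob up. Seated on a crucible, its disc lies on the rim, its origin 46 mm above the crucible's.
- sample_jar: sample jar: closed round amber glass jar with a paper label and a black screw cap; body 56 mm diameter, 62 mm tall with its shoulder; cap 52 mm diameter from 64 to 82 mm above the bench; 140 to 280 g. Origin: centre of its underside, z up.
- balance: balance: fixed, grey and white, round steel pan (100 mm wide, flat top 58 mm above the bench), black display at its front. Origin: on the bench below the pan's middle. x points from display to back (away from the robot, within 14 deg), y to its left, z up. Housing: x -110 to +60 mm, y -67.5 to +67.5 mm (its sides), 51 mm high; rigid. On the robot's left or right.
- tile: tile: fixed reddish-brown clay tile, 170 mm deep (x), 110 mm wide (y), 12 mm thick, a dark line scored across its middle. Origin: centre of its underside; x points away from the robot (within 14 deg), y left, z up. Middle of the near half: x = -42.5 mm, of the far half: x = +42.5 mm, y = 0. On the other side from the balance.
- tongs: crucible tongs, bystander: scissor-like steel tongs lying on the bench, about 210 mm long, 75 mm wide at the finger rings and 8 mm high. Origin: near their middle, on the bench; x runs from the rings to the jaws.
- wash_bottle: wash bottle, bystander: white plastic bottle with a blue cap and a bent white spout, 62 mm diameter, 165 mm tall with its spout, standing on the bench. Origin: centre of its underside.
- brush: brush, bystander: small hand brush about 150 mm long, under 30 mm high, lying on the bench. Origin: on its underside near its middle; its length runs along x.
Not all that is in view belongs to the job. Leave any black look-alike of the red_lid alone. Leave any purple look-alike of the sample_jar alone.

How it is judged:
By the outcome, as a careful person would: the job done as asked, in the order asked, and still so for the second after the job is handed in, with the robot touching nothing.
It also fails if it takes over 128 s, if anything falls off the work surface, if the arm or the gripper's body presses on something with over 40 N, if the wrist force passes 120 N, or if a joint passes its speed limit or range.

ROBOT

A 6-joint arm with a two-finger parallel gripper is mounted at the origin on the work surface. World frame = base frame: x ahead of the robot, y to its left, z up, the work surface at z = 0. Lengths are in m, angles in degrees, forces in N, time in s.
With the tool pointing down it reaches from about 0.25 to 0.725 m from the base axis. Payload 9.7 kg.
Tool frame: the origin (TCP) lies midway between the tips of the shut fingers; the grasp point (between the pads) lies 19 mm behind it; z points along the fingers, x is the direction in which the jaws open and shut, and the axes are right-handed (so a half turn about z gives the same grasp; the last joint's range is limited). The gripper opens to 85 mm and grips with 20 to 120 N. Pads are 22 mm wide; open, the fingers measure 114 mm over their backs; the gripper's body (76 mm by 85 mm) begins 54 mm behind the grasp point. The pads swing forward as they close: fully open they stand 13 mm farther back than shut.
Start: joints at [0, 4.979, 10.078, 95.1, 0, 90], TCP at [0.55, -0, 0.231] pointing down, gripper open.
Joint ranges: [-179.16, 179.16], [-48.56, 103.87], [-65.8, 70.77], [-126.05, 130.52], [-82.76, 87.17], [-180, 180]. Speed limits (degrees/s): [127.2, 127.2, 147.25, 180, 180, 180].

INTERFACE

Orientations are given as [roll, pitch, yaw] about the fixed x, y, z axes, in that order (R = Rz(yaw) Ry(pitch) Rx(roll)).
In Python, from workcell import sensors, camera, get_calibration, bot, recognise, place_of gives the robot as it stands. The module is installed in compiled form; this text tells all that it offers.
- The arm moves only by the tool send_rows, never from a script. Its argument "plan" is a list of rows, each a list of 3 entries, a list of its own where there are three numbers: the shift along the tool's x, y, z normalised to -1 to 1, where 1 is 0.3 m, then the turn, a rotation vector about the tool's x, y, z normalised to -1 to 1, where 1 is pi rad, then the closure, from -1 (fully open) to 1 (shut). In form: [[[x, y, z], [rx, ry, rz], claw], ...]. A call has 1 to 10 rows; each row is the pose to reach, as a shift and turn from the pose commanded when the call began, along the tool's axes at that moment, turning the shorter way round; what a row does not reach only later rows make up. A row lasts 1/10 s, in which the tool goes at most 50 mm and 8.59 degrees, less where a joint would pass 70% of its speed; a pose out of reach is approached as far as the arm can. A call with a number of a shift or a turn outside -1 to 1 is refused whole. A call with a gripper value outside its range is refused whole. The fingers move at their own pace and stop on an object; "force" is the grip in N (left out, the last holds). Time passes only in rows, so rows that repeat a pose let the fingers close. It gives the time, the measured TCP pose, the force and the opening at its end, in the units of the state.
- sensors.get_obs(): the state, without advancing time (a new reading comes with each control period).
- camera(name): name is "scene" or "side" or "wrist"; returns the picture (420x560x3 uint8, blue, green, red); there is no depth.
- get_calibration(name): a dict with "fx", "fy", "cx", "cy" (pixels), "k1" (the pictures are not rectified: a ray, as slopes to the right and down, at radius r is drawn at 1 + k1 r^2 times it, then the intrinsics apply), "R" (3x3) and "t" (3): a world point X has camera coordinates R X + t. Camera axes: x right, y down, z forward; pixel columns grow to the right and rows downward; lengths in m; the calibration is good to about 2 mm. A picture is of the moment at which its call begins: read the wrist's pose just before it. get_calibration takes no time and is no camera call; for the wrist camera it gives the pose at the moment of the call.
- bot.job_done(): hands the job in, once; it reports no verdict.
Trained networks look in the newest picture that a camera, given by its name, has taken for a name from the list of things; names that differ only in an ending like _2 or _b are one class to them, and where a whole thing is asked for, a point or a joint stands for the part that bears it (a point fixed in the world has none). Each returns a list of dicts, best first, with "p" (0 to 1); they miss things now and then, are a little off and sometimes report something else, mostly with a low value. They report only what shows in the picture. A call takes as long as a camera call. They do not tell look-alikes from the thing itself.
- recognise(label, camera): "point" ([column, row] in pixels, amid what is visible of it).
- place_of(label, camera): "point" ([column, row] in pixels: a listed point, or the origin of a listed thing).
The state is a dict: "time": time; "q": joint angles; "qd": joint speeds; "joint_efforts": joint torques, N m; "ee_pos": TCP position; "tcp_rot": TCP orientation; "wrist_force": force on the tool from outside, world axes, zero at the start; "torque": the same for the moment, N m; "opening": finger opening in m.
Only numpy, scipy, OpenCV 4.12 (cv2) and the standard library are available. Lean on these libraries where they do the work, as an engineer would, in place of code of your own. Each camera call takes 0.05 s, during which the arm holds its last target. There are 200 camera calls.

## Working session

There is one attempt and no reset: what is moved stays moved. The work goes in short steps, Python scripts to look and compute and a tool call to move; the robot and the scene stay as the last step left them, time stands still between calls to the robot, and variables do not carry over. Pictures are saved under pics/ and viewed, on a budget of 14 in all, crops included, one or two more only if the job needs it, and the job is handed in when it is done.

Besides the shell and the picture viewer there is one more tool, called after "Request:" as name([rows], argument=value, ...), one row to a line, values as JSON. send_rows: Moves the arm, as the interface text tells. Scaled input: -1 to 1 covers 0.3 m each way for a shift and pi rad each way for a turn. Its arguments: {"type":"object","properties":{"plan":{"type":"array"},"force":{"type":"number"}},"required":["plan"]}

```bash
mkdir -p pics
cat > h.py <<'E'
import numpy as np, cv2
from workcell import sensors, camera, get_calibration, bot, recognise, place_of
def ray(c,px):
    K=c
    u=np.array([[ (px[0]-K["cx"])/K["fx"], (px[1]-K["cy"])/K["fy"] ]])[0]
    s=u.copy()
    for _ in range(30): s=u/(1+K["k1"]*(s@s))
    R=np.array(K["R"]);t=np.array(K["t"])
    return -R.T@t, R.T@np.array([s[0],s[1],1.])
def on_z(c,px,z):
    o,d=ray(c,px); return o+d*(z-o[2])/d[2]
def proj(c,X):
    p=np.array(c["R"])@np.array(X)+np.array(c["t"]); s=p[:2]/p[2]
    s=s*(1+c["k1"]*(s@s)); return np.array([c["fx"]*s[0]+c["cx"],c["fy"]*s[1]+c["cy"]])
E
python3 - <<'E'
from h import *
for n in ["scene","side"]:
    im=camera(n); cv2.imwrite(f"pics/{n}0.png",im)
    c=get_calibration(n); print(n,np.round(-np.array(c["R"]).T@c["t"],3))
    for l in ["red_crucible","blue_crucible","red_lid","blue_lid","sample_jar","balance","tile","tongs","wash_bottle","brush"]:
        r=place_of(l,n)
        print(l,[(np.round(q["point"]).tolist(),round(q["p"],2),np.round(on_z(c,q["point"],0),3)[:2].tolist()) for q in r[:4]])
print(sensors.get_obs())
E
```

```text
scene [1.406 0.102 1.045]
red_crucible [([422.0, 254.0], 0.63, [0.571, 0.397])]
blue_crucible [([358.0, 277.0], 0.59, [0.654, 0.233])]
red_lid [([143.0, 248.0], 0.72, [0.608, -0.309]), ([107.0, 239.0], 0.48, [0.586, -0.408])]
blue_lid [([169.0, 266.0], 0.56, [0.66, -0.23])]
sample_jar [([293.0, 265.0], 0.96, [0.633, 0.074]), ([252.0, 272.0], 0.61, [0.662, -0.024])]
balance [([323.0, 222.0], 0.66, [0.483, 0.147])]
tile [([216.0, 213.0], 0.78, [0.475, -0.143]), ([107.0, 236.0], 0.71, [0.577, -0.411]), ([399.0, 197.0], 0.29, [0.375, 0.353])]
tongs [([143.0, 174.0], 0.7, [0.343, -0.377])]
wash_bottle [([450.0, 193.0], 0.59, [0.347, 0.495])]
brush [([398.0, 194.0], 0.61, [0.363, 0.353])]
side [-0.219  0.839  1.103]
red_crucible [([179.0, 270.0], 0.73, [0.557, 0.399])]
blue_crucible [([203.0, 224.0], 0.81, [0.646, 0.233])]
red_lid [([328.0, 148.0], 0.65, [0.606, -0.337]), ([347.0, 140.0], 0.57, [0.58, -0.422])]
blue_lid [([295.0, 152.0], 0.61, [0.677, -0.235])]
sample_jar [([258.0, 179.0], 0.96, [0.671, -0.034]), ([243.0, 198.0], 0.88, [0.641, 0.068])]
balance [([264.0, 232.0], 0.8, [0.483
[... 161 characters left out ...]
ush [([237.0, 294.0], 0.74, [0.38, 0.341])]
{'time': 1.1, 'q': array([2.52273759e-04, 4.97866312e+00, 1.00765832e+01, 9.50985111e+01,
       5.06223908e-04, 9.00029648e+01]), 'qd': array([ 0.07635965,  0.00528023, -0.06033157, -0.01198534,  0.08850491,
        0.03137682]), 'joint_efforts': array([ 2.96750204e-04, -5.20114768e+01,  4.64858115e+01,  1.64357825e-03,
        6.76220543e-05,  6.98593951e-06]), 'ee_pos': array([5.49993847e-01, 4.93968023e-06, 2.31271800e-01]), 'tcp_rot': array([-1.79999494e+02,  5.91026978e-04, -2.71250067e-03]), 'wrist_force': array([ 0.52583895,  0.98224095, -0.40470438]), 'torque': array([ 0.07266838,  0.00955086, -0.00972784]), 'opening': 0.08526392156855309}
```

Run:
```python
import cv2,numpy as np
a=cv2.imread("pics/scene0.png");b=cv2.imread("pics/side0.png")
cv2.imwrite("pics/sc.png",cv2.resize(a[150:330,60:500],(800,327),interpolation=cv2.INTER_CUBIC))
cv2.imwrite("pics/lids.png",cv2.resize(a[215:290,80:280],(800,300),interpolation=cv2.INTER_CUBIC))
```

```text
(no output)
```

View pics/sc.png

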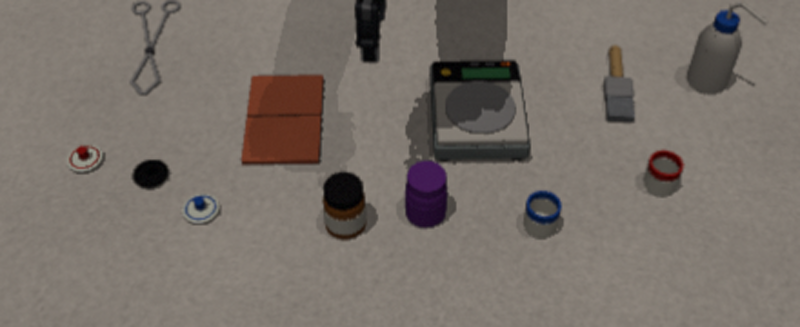

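View pics/side0.png

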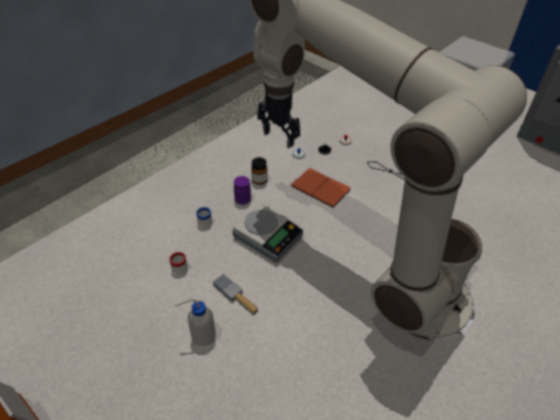

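View pics/lids.png

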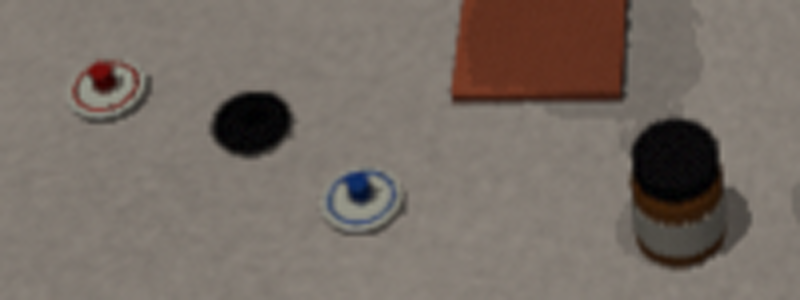

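Picture reading: red lid at scene (107,239), since it alone has the red ring and knob. The black disc at (143,248) is the look-alike, and the blue lid is at (169,266). The amber jar is at (252,272), with a label and black cap; the purple one at (293,265) is the decoy. The balance is on the left (+y) and the tile on the right. Next, the wrist view.

```bash
cat >> h.py <<'E'
LAB=["red_crucible","blue_crucible","red_lid","blue_lid","sample_jar","balance","tile"]
def look(tag,labs=(),n="wrist"):
    c=get_calibration(n); im=camera(n); cv2.imwrite(f"pics/{tag}.png",im)
    for l in labs:
        for f in (place_of,recognise):
            print(f.__name__,l,[(np.round(q["point"],1).tolist(),round(q["p"],2),np.round(on_z(c,q["point"],0),3)[:2].tolist()) for q in f(l,n)[:3]])
    return c,im
E
python3 - <<'E'
from h import *
c,im=look("w0",LAB)
print({k:c[k] for k in("fx","fy","cx","cy","k1")},np.round(c["R"],3),-np.array(c["R"]).T@c["t"])
for p in [(0,0),(560,0),(0,420),(560,420),(280,210)]: print(p,on_z(c,p,0))
E
```

```text
call red_crucible [([207.3, 33.4], 0.72, [0.484, 0.14])]
call red_crucible []
call blue_crucible []
call blue_crucible []
call red_lid []
call red_lid []
call blue_lid [([360.0, 361.1], 0.55, [0.655, -0.231])]
call blue_lid [([362.6, 363.6], 0.77, [0.658, -0.235]), ([229.7, 302.1], 0.41, [0.497, -0.147])]
call sample_jar [([365.2, 102.1], 0.6, [0.639, 0.076]), ([382.7, 204.6], 0.58, [0.664, -0.03])]
call sample_jar [([397.1, 218.2], 0.79, [0.681, -0.045])]
call balance [([209.8, 32.0], 0.58, [0.486, 0.141])]
call balance [([174.1, 50.8], 0.79, [0.451, 0.124])]
call tile [([221.7, 298.3], 0.66, [0.488, -0.142])]
call tile [([230.1, 300.1], 0.84, [0.497, -0.144]), ([397.4, 216.4], 0.58, [0.682, -0.043])]
{'fx': 363.25853591554215, 'fy': 363.25853591554215, 'cx': 275.888970082089, 'cy': 209.5515224610126, 'k1': -0.09567111029175637} [[ 1.     0.001 -0.   ]
 [ 0.001 -0.962  0.271]
 [-0.    -0.271 -0.962]] [0.55003493 0.06934992 0.37240994]
(0, 0) [0.27050965 0.18422599 0.        ]
(560, 0) [0.83860138 0.18613469 0.        ]
(0, 420) [ 0.14566206 -0.35713988  0.        ]
(560, 420) [ 9.70225196e-01 -3.58115247e-01 -5.55111512e-17]
(280, 210) [ 0.55439986 -0.03618387  0.        ]
```

View pics/w0.png

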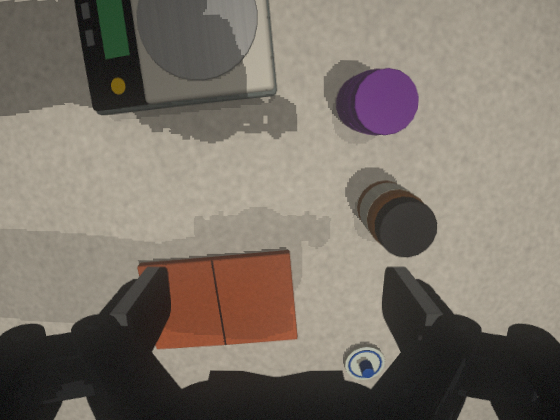

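The wrist view shows the balance top left, tile near (225,300), amber jar near (395,215) and blue lid at (363,362). Image right is +x and image down is -y. Moving left to see the balance and crucibles.

Request:
send_rows([
  [[0, -0.9, -0.15], [0, 0, 0], -1],
  [[0, -0.9, -0.15], [0, 0, 0], -1],
  [[0, -0.9, -0.15], [0, 0, 0], -1],
  [[0, -0.9, -0.15], [0, 0, 0], -1],
  [[0, -0.9, -0.15], [0, 0, 0], -1],
  [[0, -0.9, -0.15], [0, 0, 0], -1],
  [[0, -0.9, -0.15], [0, 0, 0], -1],
  [[0, -0.9, -0.15], [0, 0, 0], -1],
  [[0, -0.9, -0.15], [0, 0, 0], -1],
  [[0, -0.9, -0.15], [0, 0, 0], -1],
])

```text
time: 2.85
ee_pos: [0.5502, 0.2687, 0.2764]
tcp_rot: [180.0, -0.0, -0.1]
wrist_force: [-0.4, 0.4, 0.1]
opening: 0.0853
```

Run:
```python
from h import *
c,im=look("w1",["red_crucible","blue_crucible","balance"])
print(sensors.get_obs()["ee_pos"])
```

```text
call red_crucible [([284.9, 55.5], 0.68, [0.56, 0.394])]
call red_crucible [([287.1, 49.2], 0.56, [0.562, 0.4])]
call blue_crucible [([359.7, 202.2], 0.77, [0.65, 0.229])]
call blue_crucible [([361.1, 209.6], 0.58, [0.652, 0.22])]
call balance [([222.9, 270.7], 0.88, [0.483, 0.14])]
call balance [([210.2, 273.2], 0.67, [0.467, 0.137])]
[0.55006521 0.26974124 0.27637833]
```

View pics/w1.png

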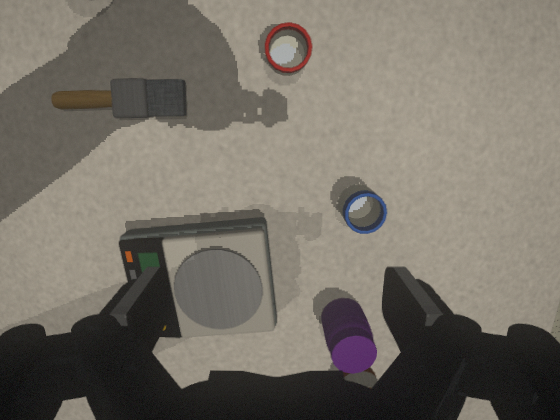

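Wrist view 2 shows the red crucible rim at (289,47), the blue crucible rim at (365,212) and the pan at (219,287). The brush and purple jar are also in view. Fitting circles and edges.

```bash
cat >> h.py <<'E'
from scipy.optimize import least_squares
def to_plane(c,pts,z): return np.array([on_z(c,p,z)[:2] for p in pts])
def edges(im,box=None,lo=40,hi=120):
    e=cv2.Canny(cv2.GaussianBlur(im,(3,3),0),lo,hi); ys,xs=np.nonzero(e); p=np.c_[xs,ys].astype(float)
    if box: p=p[(p[:,0]>box[0])&(p[:,0]<box[2])&(p[:,1]>box[1])&(p[:,1]<box[3])]
    return p
def circ(c,im,px,z,r,band=.006):
    x=on_z(c,px,z)[:2]
    R=r*c["fx"]/0.25+25
    W=to_plane(c,edges(im,(px[0]-R,px[1]-R,px[0]+R,px[1]+R)),z)
    for b in (band*1.5,band,band/2,.002,.002):
        w=W[abs(np.hypot(*(W-x).T)-r)<b]
        s=least_squares(lambda v:np.hypot(*(w-v).T)-r,x,loss="soft_l1",f_scale=.0005); x=s.x
    return x.round(4),len(w),(np.hypot(*(w-x).T)-r).std().round(5)
def line(c,im,a,b,z,tol=5):
    a,b=np.array(a,float),np.array(b,float); d=(b-a)/np.linalg.norm(b-a); n=np.array([-d[1],d[0]])
    p=edges(im); s=(p-a)@d
    p=p[(abs((p-a)@n)<tol)&(s>0)&(s<np.linalg.norm(b-a))]
    W=to_plane(c,p,z).astype(np.float32)
    vx,vy,x,y=cv2.fitLine(W,cv2.DIST_HUBER,0,.0005,.001).ravel()
    return np.array([x,y]),np.degrees(np.arctan2(vy,vx)),len(p)
E
python3 - <<'E'
from h import *
c=get_calibration("wrist"); im=cv2.imread("pics/w1.png")
print("red",circ(c,im,(289,47),.05,.023),circ(c,im,(289,47),.05,.019))
print("blue",circ(c,im,(365,212),.05,.023),circ(c,im,(365,212),.05,.019))
print("pan",circ(c,im,(219,287),.058,.05))
print("back",line(c,im,(267,235),(275,322),.051)); 
print("bw",line(c,im,(163,245),(180,332),.051)); print("left",line(c,im,(130,236),(262,224),.051))
E
```

```text
red (array([0.5613, 0.3955]), 209, np.float64(0.00087)) (array([0.5615, 0.3963]), 150, np.float64(0.00046))
blue (array([0.6429, 0.234 ]), 168, np.float64(0.00097)) (array([0.6454, 0.2313]), 124, np.float64(0.00045))
pan (array([0.4858, 0.1461]), 314, np.float64(0.00074))
back (array([0.5435766 , 0.16139418], dtype=float32), np.float32(-86.32879), 174)
bw (array([0.43120122, 0.1487903 ], dtype=float32), np.float32(-83.44295), 121)
left (array([0.40957323, 0.20430279], dtype=float32), np.float32(4.363295), 32)
```

```bash
cat >> h.py <<'E'
def draw(im,c,pts,col,closed=True,s=1,o=(0,0)):
    P=np.array([(proj(c,p)-o+.5)*s-.5 for p in pts]); cv2.polylines(im,[np.round(P*8).astype(int)],closed,col,1,cv2.LINE_AA,3)
def ring(x,z,r): return [(x[0]+r*np.cos(a),x[1]+r*np.sin(a),z) for a in np.linspace(0,6.28,60)]
def box(x,yaw,x0,x1,y0,y1,z):
    y=np.radians(yaw);R=np.array([[np.cos(y),-np.sin(y)],[np.sin(y),np.cos(y)]])
    return [(*(np.array(x)+R@p),z) for p in np.array([(x0,y0),(x1,y0),(x1,y1),(x0,y1)])]
E
python3 - <<'E'
from h import *
c=get_calibration("wrist"); im=cv2.imread("pics/w1.png")
o=np.array((110,20));s=2.2;v=cv2.resize(im[20:345,110:400],None,fx=s,fy=s,interpolation=cv2.INTER_CUBIC)
v=np.clip(v.astype(float)*1.3,0,255).astype(np.uint8)
for x,col in (((.4858,.1461),(0,255,0)),):
    draw(v,c,ring(x,.058,.05),col,True,s,o); draw(v,c,box(x,4.5,-.11,.06,-.0675,.0675,.051),(0,255,255),True,s,o)
    draw(v,c,box(x,4.5,-.11,.06,-.0675,.0675,.0),(255,255,0),True,s,o)
for x in ((.5614,.396),(.6445,.232)):
    draw(v,c,ring(x,.05,.023),(0,255,0),True,s,o);draw(v,c,ring(x,0,.023),(255,255,0),True,s,o)
v=v[:600] if 0 else cv2.resize(v,None,fx=.83,fy=.83); print(v.shape); cv2.imwrite("pics/o1.png",v)
E
```

```text
(593, 530, 3)
```

View pics/o1.png

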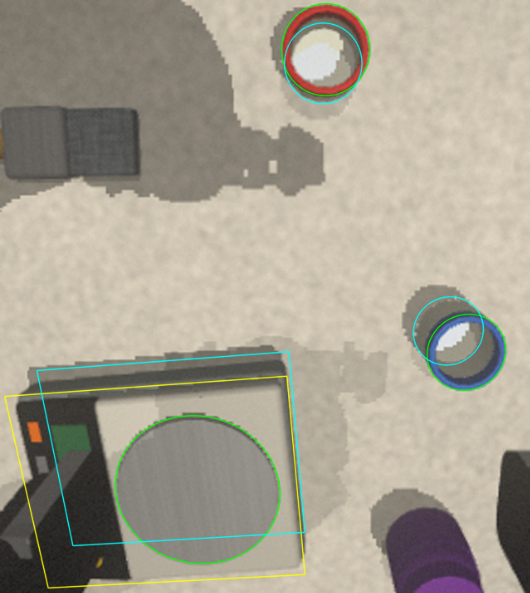

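Request:
send_rows([
  [[0.038, -0.421, 0.3], [0, 0, 0], -1],
  [[0.038, -0.421, 0.4], [0, 0, 0], -1],
  [[0.038, -0.421, 0.4], [0, 0, 0], -1],
  [[0.038, -0.421, 0.4], [0, 0, 0], -1],
  [[0.038, -0.421, 0.4], [0, 0, 0], -1],
  [[0.038, -0.421, 0.4], [0, 0, 0], -1],
  [[0.038, -0.421, 0.4], [0, 0, 0], -1],
  [[0.038, -0.421, 0.4], [0, 0, 0], -1],
])

```text
time: 4.0
ee_pos: [0.5622, 0.3956, 0.1585]
tcp_rot: [-179.9, -0.1, -0.1]
wrist_force: [0.2, -0.9, 0.0]
opening: 0.0854
```

Run:
```python
from h import *
c,im=look("w2",["red_crucible"])
print(sensors.get_obs()["ee_pos"])
p=proj(c,(.5615,.3963,.05));print(p)
print("red",circ(c,im,p,.05,.023),circ(c,im,p,.05,.019))
```

```text
call red_crucible [([275.4, 193.4], 0.67, [0.562, 0.395])]
call red_crucible [([271.2, 202.7], 0.7, [0.559, 0.387])]
[0.56185562 0.3958243  0.15748294]
[274.52963907 207.42722176]
red (array([0.562 , 0.3968]), 264, np.float64(0.00082)) (array([0.5621, 0.3958]), 203, np.float64(0.00051))
```

Request:
send_rows([
  [[0, 0, 0.12], [0, 0, 0], -1],
  [[0, 0, 0.24], [0, 0, 0], -1],
  [[0, 0, 0.36], [0, 0, 0], -1],
  [[0, 0, 0.43], [0, 0, 0], -1],
  [[0, 0, 0.468], [0, 0, 0], -1],
  [[0, 0, 0.468], [0, 0, 0], -1],
  [[0, 0, 0.468], [0, 0, 0], 1],
  [[0, 0, 0.468], [0, 0, 0], 1],
  [[0, 0, 0.468], [0, 0, 0], 1],
  [[0, 0, 0.468], [0, 0, 0], 1],
], force=40)

```text
time: 5.15
ee_pos: [0.5622, 0.3969, 0.0177]
tcp_rot: [-179.9, -0.1, 0.0]
wrist_force: [-0.8, 0.3, 6.9]
opening: 0.0442
```

Request:
send_rows([
  [[0, 0, 0], [0, 0, 0], 1],
  [[0, 0, 0], [0, 0, 0], 1],
  [[0, 0, -0.1], [0, 0, 0], 1],
  [[0, 0, -0.25], [0, 0, 0], 1],
  [[0, 0, -0.4], [0, 0, 0], 1],
  [[0, 0, -0.55], [0, 0, 0], 1],
  [[0, 0, -0.55], [0, 0, 0], 1],
  [[0, 0, -0.55], [0, 0, 0], 1],
])

```text
time: 5.95
ee_pos: [0.5619, 0.3967, 0.1824]
tcp_rot: [-179.9, -0.1, -0.0]
wrist_force: [-1.2, 0.0, -1.9]
opening: 0.0449
```

Request:
send_rows([
  [[-0.05, 0.14, 0], [0, 0, 0], 1],
  [[-0.1, 0.28, 0], [0, 0, 0], 1],
  [[-0.15, 0.42, 0], [0, 0, 0], 1],
  [[-0.2, 0.56, 0], [0, 0, 0], 1],
  [[-0.23, 0.7, 0], [0, 0, 0], 1],
  [[-0.252, 0.8, 0], [0, 0, 0], 1],
  [[-0.252, 0.834, 0], [0, 0, 0], 1],
  [[-0.252, 0.834, 0], [0, 0, 0], 1],
  [[-0.252, 0.834, 0], [0, 0, 0], 1],
  [[-0.252, 0.834, 0], [0, 0, 0], 1],
])

```text
time: 6.95
ee_pos: [0.4859, 0.1471, 0.1802]
tcp_rot: [180.0, 0.1, 0.1]
wrist_force: [0.1, 0.5, -0.5]
opening: 0.0443
```

Run:
```python
from h import *
c,im=look("w3",[])
e=sensors.get_obs()["ee_pos"];print(e)
z=e[2]+.0335
p=proj(c,(e[0],e[1],z));print(p)
print("red",circ(c,im,p,z,.023),circ(c,im,p,z,.019))
for g in ((.4858,.1461),(.483,.143)):
  print("pan",circ(c,im,proj(c,(*g,.058)),.058,.05))
q=[(12,0)]
for x,yaw in (((.4858,.1461),4.5),):
    draw(im,c,ring(x,.058,.05),(0,255,0));draw(im,c,box(x,yaw,-.11,.06,-.0675,.0675,.051),(0,255,255))
draw(im,c,ring(e,z,.023),(255,0,255))
cv2.imwrite("pics/o3.png",im)
```

```text
[0.48587854 0.14710179 0.18030077]
[275.50127718 320.01592002]
red (array([0.4845, 0.1469]), 363, np.float64(0.00103)) (array([0.4859, 0.1474]), 314, np.float64(0.00066))
pan (array([0.485 , 0.1428]), 463, np.float64(0.00075))
pan (array([0.485 , 0.1428]), 463, np.float64(0.00075))
```

View pics/o3.png

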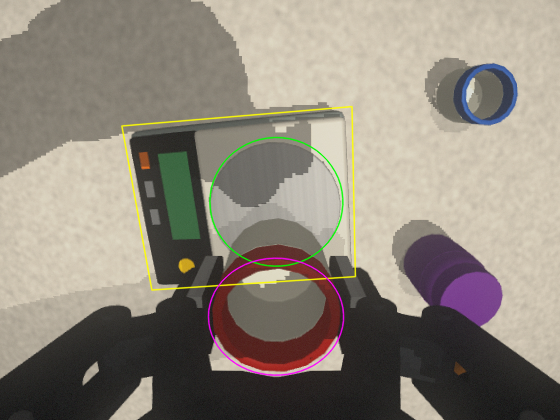

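Request:
send_rows([
  [[0, 0.003, 0.1], [0, 0, 0], 1],
  [[0, 0.003, 0.2], [0, 0, 0], 1],
  [[0, 0.003, 0.28], [0, 0, 0], 1],
  [[0, 0.003, 0.32], [0, 0, 0], 1],
  [[0, 0.003, 0.333], [0, 0, 0], 1],
  [[0, 0.003, 0.34], [0, 0, 0], 1],
  [[0, 0.003, 0.343], [0, 0, 0], 1],
  [[0, 0.003, 0.343], [0, 0, 0], 1],
  [[0, 0.003, 0.343], [0, 0, 0], 1],
])

```text
time: 7.9
ee_pos: [0.4862, 0.1453, 0.0788]
tcp_rot: [-180.0, -0.1, -0.0]
wrist_force: [-0.6, -0.3, -0.4]
opening: 0.0438
```

Request:
send_rows([
  [[0, 0, 0.003], [0, 0, 0], 1],
  [[0, 0, 0.006], [0, 0, 0], 1],
  [[0, 0, 0.009], [0, 0, 0], 1],
  [[0, 0, 0.012], [0, 0, 0], 1],
  [[0, 0, 0.012], [0, 0, 0], 1],
  [[0, 0, 0.012], [0, 0, 0], 1],
])

```text
time: 8.5
ee_pos: [0.4859, 0.1452, 0.0757]
tcp_rot: [-180.0, -0.1, -0.0]
wrist_force: [-4.1, -1.2, 10.4]
opening: 0.0445
```

Request:
send_rows([
  [[0, 0, -0.002], [0, 0, 0], 0.1],
  [[0, 0, -0.002], [0, 0, 0], -0.3],
  [[0, 0, -0.002], [0, 0, 0], -0.6],
  [[0, 0, -0.002], [0, 0, 0], -1],
  [[0, 0, -0.002], [0, 0, 0], -1],
  [[0, 0, -0.1], [0, 0, 0], -1],
  [[0, 0, -0.25], [0, 0, 0], -1],
  [[0, 0, -0.4], [0, 0, 0], -1],
  [[0, 0, -0.5], [0, 0, 0], -1],
  [[0, 0, -0.5], [0, 0, 0], -1],
])

```text
time: 9.5
ee_pos: [0.4872, 0.1456, 0.229]
tcp_rot: [-179.9, -0.4, 0.0]
wrist_force: [0.2, -1.0, -0.6]
opening: 0.0856
```

Run:
```python
from h import *
e=sensors.get_obs();print(e["ee_pos"],e["opening"])
c,im=look("w4",[])
z=.108;p=proj(c,(.486,.1455,z));print(p)
print("red",circ(c,im,p,z,.023),circ(c,im,p,z,.019))
draw(im,c,ring((.4858,.1457),.058,.05),(0,255,0));draw(im,c,ring((.4858,.1457),z,.023),(255,0,255))
draw(im,c,box((.4858,.1457),4.5,-.11,.06,-.0675,.0675,.051),(0,255,255))
cv2.imwrite("pics/o4.png",im)
```

```text
[0.48719675 0.14562693 0.22898718] 0.08559069014757512
[273.21350417 204.10972124]
red (array([0.4859, 0.1449]), 271, np.float64(0.00087)) (array([0.486 , 0.1441]), 189, np.float64(0.00048))
```

View pics/o4.png

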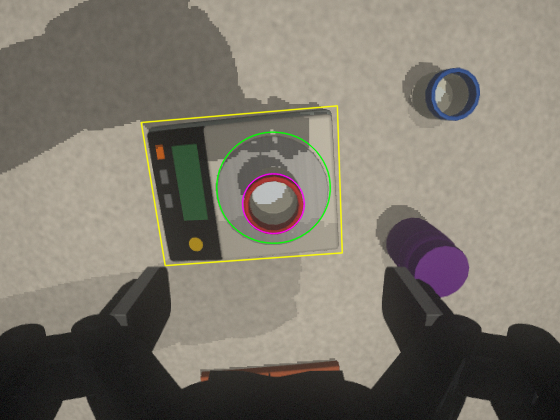

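Red crucible stands at the pan centre: its rim is at (273,205) inside the concentric pan outline. Now to the amber jar.

Request:
send_rows([
  [[0.1, 0.1, 0], [0, 0, 0], -1],
  [[0.2, 0.2, 0], [0, 0, 0], -1],
  [[0.3, 0.3, 0], [0, 0, 0], -1],
  [[0.4, 0.4, 0], [0, 0, 0], -1],
  [[0.5, 0.5, 0], [0, 0, 0], -1],
  [[0.57, 0.57, 0], [0, 0, 0], -1],
  [[0.597, 0.583, 0], [0, 0, 0], -1],
  [[0.597, 0.583, 0], [0, 0, 0], -1],
  [[0.597, 0.583, 0], [0, 0, 0], -1],
  [[0.597, 0.583, 0], [0, 0, 0], -1],
])

```text
time: 10.55
ee_pos: [0.6642, -0.0286, 0.2246]
tcp_rot: [-180.0, 0.0, 0.1]
wrist_force: [0.2, 0.4, -0.2]
opening: 0.085
```

Run:
```python
from h import *
e=sensors.get_obs();print(e["ee_pos"],e["opening"])
c,im=look("w5",["sample_jar","blue_lid"])
p=proj(c,(.665,-.03,.082));print(p)
f=circ(c,im,p,.082,.026);print("jar",f)
draw(im,c,ring(f[0],.082,.026),(0,255,0));draw(im,c,ring(f[0],0,.028),(255,255,0))
cv2.imwrite("pics/o5.png",im)
```

```text
[ 0.66421302 -0.02861509  0.2246335 ] 0.08498232280728317
call sample_jar [([278.7, 179.0], 0.96, [0.667, -0.03]), ([249.3, 68.6], 0.74, [0.638, 0.078])]
call sample_jar [([275.5, 191.7], 0.74, [0.664, -0.043]), ([241.8, 61.4], 0.65, [0.631, 0.084]), ([105.3, 266.8], 0.42, [0.473, -0.13])]
call blue_lid [([274.3, 343.4], 0.79, [0.663, -0.227])]
call blue_lid [([270.1, 347.6], 0.6, [0.658, -0.233])]
[276.85933162 198.44586807]
jar (array([ 0.6639, -0.0292]), 228, np.float64(0.00056))
```

View pics/o5.png

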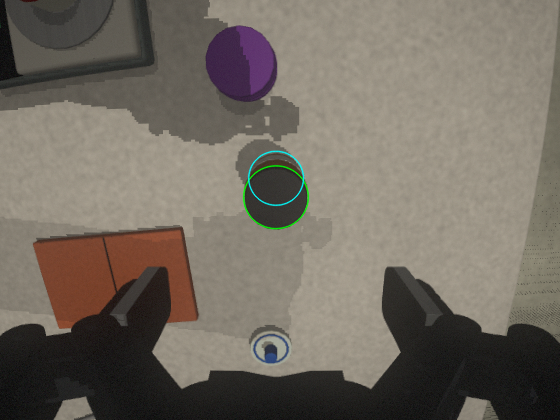

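Cap fit sits on the amber jar at (276,197). The purple one at (241,63) is left alone.

Request:
send_rows([
  [[0, 0, 0.14], [0, 0, 0], -1],
  [[0, 0, 0.28], [0, 0, 0], -1],
  [[0, 0, 0.42], [0, 0, 0], -1],
  [[0, 0, 0.54], [0, 0, 0], -1],
  [[0, 0, 0.64], [0, 0, 0], -1],
  [[0, 0, 0.675], [0, 0, 0], -1],
  [[0, 0, 0.675], [0, 0, 0], -1],
  [[0, 0, 0.675], [0, 0, 0], 1],
  [[0, 0, 0.675], [0, 0, 0], 1],
  [[0, 0, 0.675], [0, 0, 0], 1],
], force=45)

```text
time: 11.8
ee_pos: [0.6661, -0.0298, 0.0246]
tcp_rot: [180.0, -0.2, -0.0]
wrist_force: [-1.0, -0.2, 6.4]
opening: 0.0549
```

Request:
send_rows([
  [[0, 0, 0], [0, 0, 0], 1],
  [[0, 0, 0], [0, 0, 0], 1],
  [[0, 0, 0], [0, 0, 0], 1],
  [[0, 0, -0.1], [0, 0, 0], 1],
  [[0, 0, -0.25], [0, 0, 0], 1],
  [[0, 0, -0.4], [0, 0, 0], 1],
  [[0, 0, -0.55], [0, 0, 0], 1],
  [[0, 0, -0.6], [0, 0, 0], 1],
  [[0, 0, -0.6], [0, 0, 0], 1],
])

```text
time: 12.7
ee_pos: [0.6662, -0.0297, 0.2063]
tcp_rot: [180.0, -0.4, 0.0]
wrist_force: [-0.2, -0.6, -3.5]
opening: 0.055
```

Request:
send_rows([
  [[-0.08, -0.12, 0], [0, 0, 0], 1],
  [[-0.16, -0.25, 0], [0, 0, 0], 1],
  [[-0.24, -0.38, 0], [0, 0, 0], 1],
  [[-0.32, -0.51, 0], [0, 0, 0], 1],
  [[-0.4, -0.64, 0], [0, 0, 0], 1],
  [[-0.48, -0.77, 0], [0, 0, 0], 1],
  [[-0.56, -0.89, 0], [0, 0, 0], 1],
  [[-0.62, -0.98, 0], [0, 0, 0], 1],
  [[-0.63, -1, 0], [0, 0, 0], 1],
  [[-0.63, -1, 0], [0, 0, 0], 1],
])

```text
time: 13.7
ee_pos: [0.4751, 0.271, 0.2008]
tcp_rot: [180.0, 0.1, 0.1]
wrist_force: [0.0, -0.7, -2.6]
opening: 0.0548
```

Request:
send_rows([
  [[0, 0, 0], [0, 0, 0], 1],
  [[0, 0, 0.1], [0, 0, 0], 1],
  [[0, 0, 0.25], [0, 0, 0], 1],
  [[0, 0, 0.4], [0, 0, 0], 1],
  [[0, 0, 0.52], [0, 0, 0], 1],
  [[0, 0, 0.57], [0, 0, 0], 1],
  [[0, 0, 0.585], [0, 0, 0], 1],
  [[0, 0, 0.585], [0, 0, 0], 1],
])

```text
time: 14.5
ee_pos: [0.4767, 0.27, 0.0272]
tcp_rot: [-180.0, -0.0, -0.1]
wrist_force: [0.3, -0.3, -1.8]
opening: 0.0547
```

Run:
```python
from h import *
e=sensors.get_obs();print(e["ee_pos"],e["wrist_force"])
c,im=look("w6",[])
z=e[ "ee_pos"][2]-.022+.082
print(circ(c,im,proj(c,(.476,.2706,z)),z,.026))
```

```text
[0.47666364 0.27002668 0.02722631] [ 0.29412606 -0.29560987 -1.80176004]Traceback (most recent call last):
  File "<stdin>", line 5, in <module>
  File "h.py", line 33, in circ
    w=W[abs(np.hypot(*(W-x).T)-r)<b]
                       ~^~
ValueError: operands could not be broadcast together with shapes (0,) (2,)
```

Cap is out of sight behind the gripper, so I'll set the jar down (about 4.5 mm), release, rise and look.

Request:
send_rows([
  [[0, 0, 0.005], [0, 0, 0], 1],
  [[0, 0, 0.009], [0, 0, 0], 1],
  [[0, 0, 0.012], [0, 0, 0], 1],
  [[0, 0, 0.014], [0, 0, 0], 1],
  [[0, 0, 0.015], [0, 0, 0], 1],
  [[0, 0, 0.015], [0, 0, 0], 1],
])

```text
time: 15.15
ee_pos: [0.4766, 0.2708, 0.0245]
tcp_rot: [-179.9, -0.1, 0.0]
wrist_force: [-4.9, -2.7, 13.5]
opening: 0.055
```

Request:
send_rows([
  [[0, 0, 0], [0, 0, 0], 0.0],
  [[0, 0, 0], [0, 0, 0], -0.3],
  [[0, 0, 0], [0, 0, 0], -0.6],
  [[0, 0, 0], [0, 0, 0], -1],
  [[0, 0, 0], [0, 0, 0], -1],
  [[0, 0, -0.12], [0, 0, 0], -1],
  [[0, 0, -0.25], [0, 0, 0], -1],
  [[0, 0, -0.4], [0, 0, 0], -1],
  [[0, 0, -0.55], [0, 0, 0], -1],
  [[0, 0, -0.7], [0, 0, 0], -1],
])

```text
time: 16.15
ee_pos: [0.4756, 0.2702, 0.2337]
tcp_rot: [-180.0, -0.0, 0.0]
wrist_force: [1.7, 1.5, 0.3]
opening: 0.0854
```

Run:
```python
from h import *
e=sensors.get_obs();print(e["ee_pos"],e["wrist_force"])
c,im=look("w7",["sample_jar","balance"])
f=circ(c,im,proj(c,(.476,.2706,.082)),.082,.026);print(f)
print("pan",circ(c,im,proj(c,(.4858,.1455,.058)),.058,.05))
print("red",circ(c,im,proj(c,(.4858,.1455,.108)),.108,.019))
draw(im,c,ring(f[0],.082,.026),(0,255,0));draw(im,c,box((.4858,.1455),4.5,-.11,.06,-.0675,.0675,0),(0,255,255))
draw(im,c,ring(f[0],0,.028),(255,255,0))
cv2.imwrite("pics/o7.png",im)
```

```text
[0.47563528 0.2701657  0.233658  ] [1.65323218 1.5460907  0.25071892]
call sample_jar [([276.3, 176.5], 0.93, [0.476, 0.27]), ([406.6, 331.6], 0.73, [0.635, 0.08])]
call sample_jar [([278.2, 186.4], 0.76, [0.478, 0.259]), ([393.5, 344.1], 0.56, [0.621, 0.062]), ([443.0, 222.1], 0.54, [0.661, 0.22])]
call balance [([282.9, 286.2], 0.97, [0.484, 0.143])]
call balance [([249.2, 288.9], 0.94, [0.445, 0.139])]
(array([0.4766, 0.2713]), 224, np.float64(0.00056))
pan (array([0.4847, 0.1459]), 308, np.float64(0.00076))
red (array([0.4861, 0.1452]), 148, np.float64(0.00043))
```

View pics/o7.png

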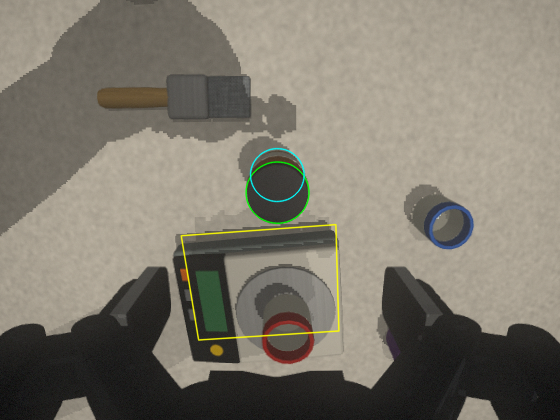

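Jar at (277,192) is about 30.6 mm clear of the housing and level with the pan. On to the tile for a look, then the red lid.

Request:
send_rows([
  [[0, 0.15, 0], [0, 0, 0], -1],
  [[0, 0.3, 0], [0, 0, 0], -1],
  [[0, 0.46, 0], [0, 0, 0], -1],
  [[0, 0.62, 0], [0, 0, 0], -1],
  [[0, 0.78, 0], [0, 0, 0], -1],
  [[0, 0.94, 0], [0, 0, 0], -1],
  [[0, 1, 0], [0, 0, 0], -1],
])

```text
time: 17.1
ee_pos: [0.4749, -0.033, 0.2302]
tcp_rot: [180.0, 0.2, -0.2]
wrist_force: [0.5, 0.9, 0.2]
opening: 0.0853
```

Request:
send_rows([
  [[0, 0.15, 0], [0, 0, 0], -1],
  [[0, 0.3, 0], [0, 0, 0], -1],
  [[0, 0.4, 0], [0, 0, 0], -1],
  [[0, 0.433, 0], [0, 0, 0], -1],
  [[0, 0.433, 0], [0, 0, 0], -1],
  [[0, 0.433, 0], [0, 0, 0], -1],
  [[0, 0.433, 0], [0, 0, 0], -1],
])

```text
time: 17.8
ee_pos: [0.4759, -0.1584, 0.2316]
tcp_rot: [-180.0, 0.0, 0.1]
wrist_force: [0.1, 0.5, -0.3]
opening: 0.085
```

```bash
cat >> h.py <<'E'
def tilefit(c,im,x0,show=None):
    h=cv2.cvtColor(im,cv2.COLOR_BGR2HSV)
    # edge points on top-face plane, robust fit of the rectangle's four edges + score line
    W=to_plane(c,edges(im,lo=25,hi=80),.012)
    x=np.array(x0,float)
    for b in (.006,.004,.002,.002):
        def res(v,sel=None):
            cs,sn=np.cos(v[2]),np.sin(v[2]); L=(W-v[:2])@np.array([[cs,-sn],[sn,cs]])
            X,Y=L.T
            D=np.stack([np.where(abs(Y)<.05,X+.085,9),np.where(abs(Y)<.05,X-.085,9),np.where(abs(Y)<.05,X,9),np.where(abs(X)<.08,Y-.055,9),np.where(abs(X)<.08,Y+.055,9)],1)
            return D
        D=res(x); k=np.argmin(abs(D),1); i=np.arange(len(W)); m=abs(D[i,k])<b
        def f(v):
            cs,sn=np.cos(v[2]),np.sin(v[2]); L=(W[m]-v[:2])@np.array([[cs,-sn],[sn,cs]])
            off=np.array([[1,0,-.085],[1,0,.085],[1,0,0],[0,1,.055],[0,1,-.055]])[k[m]]
            return L[:,0]*off[:,0]+L[:,1]*off[:,1]-off[:,2]
        x=least_squares(f,x,loss="soft_l1",f_scale=.0005).x
    return x,np.bincount(k[m],minlength=5),f(x).std()
E
python3 - <<'E'
from h import *
e=sensors.get_obs();print(e["ee_pos"])
c,im=look("w8",["tile","red_lid","blue_lid"])
f=tilefit(c,im,(.482,-.147,np.radians(6)));print(f,np.degrees(f[0][2]))
x=f[0]
draw(im,c,box(x[:2],np.degrees(x[2]),-.085,.085,-.055,.055,.012),(0,255,0));draw(im,c,box(x[:2],np.degrees(x[2]),0,.0,-.055,.055,.012),(0,255,0))
cv2.imwrite("pics/o8.png",im)
E
```

```text
[ 0.47590697 -0.15837613  0.23163494]
call tile [([284.4, 164.9], 0.89, [0.485, -0.146])]
call tile [([289.6, 160.5], 0.96, [0.49, -0.142])]
call red_lid [([362.5, 376.8], 0.59, [0.586, -0.413]), ([381.4, 308.5], 0.56, [0.6, -0.314])]
call red_lid [([364.1, 375.1], 0.89, [0.588, -0.411]), ([375.4, 313.6], 0.81, [0.594, -0.321])]
call blue_lid [([438.3, 237.8], 0.74, [0.657, -0.226])]
call blue_lid [([440.9, 242.0], 0.91, [0.66, -0.231])]
(array([ 0.48512856, -0.14312692,  0.10495146]), array([101,  99, 194, 192, 154]), np.float64(0.0009792764033750246)) 6.013275914859346
```

View pics/o8.png

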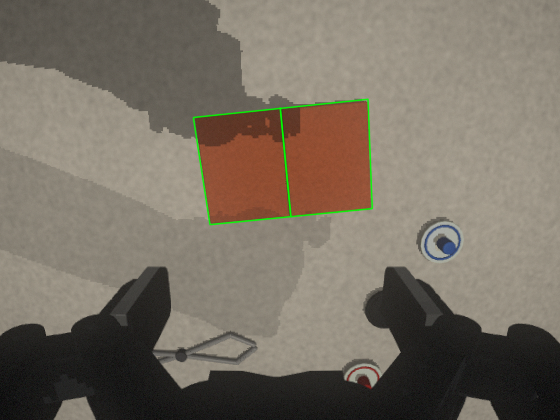

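Tile fit lies on all four edges: centre (0.485,-0.143), yaw 6°. Red lid is at (362,377), the black look-alike at (381,308), the tongs at (200,350).

Request:
send_rows([
  [[0.06, 0.14, 0], [0, 0, 0], -1],
  [[0.12, 0.28, 0], [0, 0, 0], -1],
  [[0.18, 0.42, 0], [0, 0, 0], -1],
  [[0.24, 0.56, 0], [0, 0, 0], -1],
  [[0.3, 0.7, 0.05], [0, 0, 0], -1],
  [[0.35, 0.82, 0.12], [0, 0, 0], -1],
  [[0.367, 0.843, 0.2], [0, 0, 0], -1],
  [[0.367, 0.843, 0.2], [0, 0, 0], -1],
  [[0.367, 0.843, 0.2], [0, 0, 0], -1],
  [[0.367, 0.843, 0.2], [0, 0, 0], -1],
])

```text
time: 19.15
ee_pos: [0.5863, -0.4118, 0.1744]
tcp_rot: [179.9, -0.1, 0.0]
wrist_force: [-0.2, 1.6, 0.6]
opening: 0.0852
```

```bash
cat >> h.py <<'E'
def lid(c,im,g,zb=0.,dr=.025):
    p=proj(c,(*g,zb+.009)); f=circ(c,im,p,zb+.009,dr)
    k=circ(c,im,proj(c,(*f[0],zb+.026)),zb+.026,.0075,.004)
    return f,k
E
python3 - <<'E'
from h import *
e=sensors.get_obs();print(e["ee_pos"],e["tcp_rot"])
c,im=look("w9",["red_lid"])
f,k=lid(c,im,(.586,-.413));print(f,k)
draw(im,c,ring(f[0],.009,.025),(0,255,0));draw(im,c,ring(k[0],.026,.0075),(255,255,0))
cv2.imwrite("pics/o9.png",im[100:330,150:420])
E
```

```text
[ 0.58625608 -0.41180219  0.17436098] [ 1.79919737e+02 -1.19801982e-01  4.67481698e-02]
call red_lid [([272.9, 190.1], 0.81, [0.584, -0.414]), ([296.5, 75.1], 0.57, [0.603, -0.316])]
call red_lid [([293.7, 71.8], 0.87, [0.601, -0.313])]
(array([ 0.5833, -0.4096]), 235, np.float64(0.00101)) (array([ 0.5841, -0.4096]), 74, np.float64(0.00071))
```

View pics/o9.png

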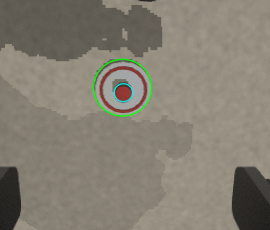

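Request:
send_rows([
  [[-0.007, -0.007, 0.13], [0, 0, 0], -1],
  [[-0.007, -0.007, 0.26], [0, 0, 0], -0.5],
  [[-0.007, -0.007, 0.38], [0, 0, 0], 0],
  [[-0.007, -0.007, 0.48], [0, 0, 0], 0],
  [[-0.007, -0.007, 0.52], [0, 0, 0], 0],
  [[-0.007, -0.007, 0.53], [0, 0, 0], 0],
  [[-0.007, -0.007, 0.53], [0, 0, 0], 0.2],
  [[-0.007, -0.007, 0.53], [0, 0, 0], 1],
  [[-0.007, -0.007, 0.53], [0, 0, 0], 1],
  [[-0.007, -0.007, 0.53], [0, 0, 0], 1],
], force=30)

```text
time: 20.3
ee_pos: [0.5849, -0.411, 0.0152]
tcp_rot: [179.9, -0.2, 0.0]
wrist_force: [0.1, 0.3, 7.3]
opening: 0.0135
```

Request:
send_rows([
  [[0, 0, 0], [0, 0, 0], 1],
  [[0, 0, 0], [0, 0, 0], 1],
  [[0, 0, -0.1], [0, 0, 0], 1],
  [[0, 0, -0.25], [0, 0, 0], 1],
  [[0, 0, -0.4], [0, 0, 0], 1],
  [[0, 0, -0.4], [0, 0, 0], 1],
  [[0, 0, -0.4], [0, 0, 0], 1],
])

```text
time: 21.0
ee_pos: [0.5846, -0.4109, 0.1349]
tcp_rot: [179.9, -0.2, -0.0]
wrist_force: [0.4, -0.7, -1.4]
opening: 0.0132
```

Run:
```python
from h import *
e=sensors.get_obs();print(e["ee_pos"],e["tcp_rot"],e["opening"],e["wrist_force"])
c,im=look("w10",["red_lid"])
cv2.imwrite("pics/o10.png",im[150:420,100:460])
z=e["ee_pos"][2]-.013+.009
print(circ(c,im,proj(c,(*e["ee_pos"][:2],z)),z,.025))
```

```text
[ 0.58459211 -0.41092671  0.13489234] [ 1.79883514e+02 -1.62347429e-01 -4.57161931e-04] 0.013161840821019507 [ 0.39629209 -0.7188262  -1.37515102]
call red_lid [([300.7, 70.9], 0.62, [0.603, -0.316]), ([277.5, 263.0], 0.59, [0.586, -0.466])]
call red_lid [([302.7, 67.9], 0.87, [0.604, -0.314]), ([275.8, 254.1], 0.69, [0.585, -0.458])]
(array([ 0.5846, -0.4104]), 363, np.float64(0.00077))
```

View pics/o10.png

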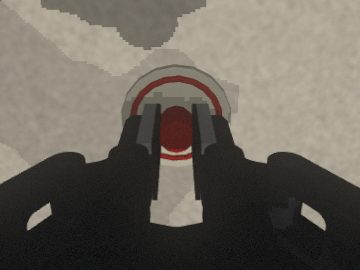

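Request:
send_rows([
  [[-0.06, -0.12, 0], [0, 0, 0], 1],
  [[-0.13, -0.25, 0], [0, 0, 0], 1],
  [[-0.2, -0.38, 0], [0, 0, 0], 1],
  [[-0.27, -0.51, 0], [0, 0, 0], 1],
  [[-0.34, -0.64, 0], [0, 0, 0], 1],
  [[-0.41, -0.76, 0], [0, 0, 0], 1],
  [[-0.46, -0.85, 0], [0, 0, 0], 1],
  [[-0.471, -0.878, 0], [0, 0, 0], 1],
  [[-0.471, -0.878, 0], [0, 0, 0], 1],
  [[-0.471, -0.878, 0], [0, 0, 0], 1],
])

```text
time: 22.15
ee_pos: [0.4429, -0.1475, 0.1324]
tcp_rot: [180.0, 0.0, 0.0]
wrist_force: [-0.8, -0.1, -1.3]
opening: 0.0132
```

Request:
send_rows([
  [[0, 0, 0.1], [0, 0, 0], 1],
  [[0, 0, 0.2], [0, 0, 0], 1],
  [[0, 0, 0.29], [0, 0, 0], 1],
  [[0, 0, 0.33], [0, 0, 0], 1],
  [[0, 0, 0.343], [0, 0, 0], 1],
  [[0, 0, 0.35], [0, 0, 0], 1],
  [[0, 0, 0.354], [0, 0, 0], 1],
  [[0, 0, 0.357], [0, 0, 0], 1],
  [[0, 0, 0.358], [0, 0, 0], 1],
  [[0, 0, 0.358], [0, 0, 0], 1],
])

```text
time: 23.15
ee_pos: [0.4434, -0.1473, 0.0272]
tcp_rot: [179.9, -0.1, 0.0]
wrist_force: [-2.6, 0.2, 6.2]
opening: 0.013
```

Request:
send_rows([
  [[0, 0, 0], [0, 0, 0], 0.6],
  [[0, 0, 0], [0, 0, 0], 0.4],
  [[0, 0, 0], [0, 0, 0], 0.2],
  [[0, 0, 0], [0, 0, 0], 0.2],
  [[0, 0, -0.08], [0, 0, 0], 0.2],
  [[0, 0, -0.2], [0, 0, 0], 0],
  [[0, 0, -0.35], [0, 0, 0], -0.5],
  [[0, 0, -0.5], [0, 0, 0], -1],
  [[0, 0, -0.65], [0, 0, 0], -1],
  [[0, 0, -0.65], [0, 0, 0], -1],
])

```text
time: 24.15
ee_pos: [0.4443, -0.1476, 0.2266]
tcp_rot: [179.8, -0.5, 0.0]
wrist_force: [-0.0, -0.2, 0.4]
opening: 0.085
```

Run:
```python
from h import *
e=sensors.get_obs();print(e["ee_pos"],e["opening"])
c,im=look("w11",["red_lid"])
f,k=lid(c,im,(.4428,-.1476),.012);print(f,k)
print(tilefit(c,im,(.485,-.143,.105)))
```

```text
[ 0.44430484 -0.14756491  0.22662139] 0.0850338816471177
call red_lid [([273.3, 182.0], 0.86, [0.443, -0.153])]
call red_lid [([273.3, 180.6], 0.62, [0.443, -0.152])]
(array([ 0.4433, -0.1472]), 198, np.float64(0.00076)) (array([ 0.4433, -0.1464]), 68, np.float64(0.00088))
(array([ 0.48465608, -0.14277834,  0.10439275]), array([102,  98, 179, 180, 156]), np.float64(0.0008926924996779073))
```

Request:
send_rows([
  [[0.07, -0.13, 0], [0, 0, 0], -1],
  [[0.14, -0.26, 0], [0, 0, 0], -1],
  [[0.21, -0.39, 0], [0, 0, 0], -1],
  [[0.28, -0.52, 0], [0, 0, 0], -1],
  [[0.338, -0.632, 0], [0, 0, 0], -1],
  [[0.338, -0.632, 0], [0, 0, 0], -1],
])

```text
time: 24.9
ee_pos: [0.5446, 0.0461, 0.2177]
tcp_rot: [-180.0, 0.2, 0.2]
wrist_force: [0.3, -0.3, -0.3]
opening: 0.0851
```

Request:
send_rows([
  [[0.07, -0.13, 0], [0, 0, 0], -1],
  [[0.14, -0.26, 0], [0, 0, 0], -1],
  [[0.21, -0.39, 0], [0, 0, 0], -1],
  [[0.28, -0.52, 0], [0, 0, 0], -1],
  [[0.33, -0.61, 0.05], [0, 0, 0], -1],
  [[0.338, -0.632, 0.15], [0, 0, 0], -1],
  [[0.338, -0.632, 0.2], [0, 0, 0], -1],
  [[0.338, -0.632, 0.2], [0, 0, 0], -1],
  [[0.338, -0.632, 0.2], [0, 0, 0], -1],
  [[0.338, -0.632, 0.2], [0, 0, 0], -1],
])

```text
time: 25.9
ee_pos: [0.6456, 0.2317, 0.1617]
tcp_rot: [-180.0, -0.1, -0.0]
wrist_force: [-0.3, 0.4, 1.4]
opening: 0.0854
```

Run:
```python
from h import *
e=sensors.get_obs();print(e["ee_pos"])
c,im=look("w12",["blue_crucible"])
p=proj(c,(.6454,.2313,.05));print(p,circ(c,im,p,.05,.023),circ(c,im,p,.05,.019))
```

```text
[0.64564553 0.23174935 0.16174731]
call blue_crucible [([279.4, 194.7], 0.85, [0.649, 0.229])]
call blue_crucible [([277.1, 203.3], 0.88, [0.647, 0.221])]
[275.31238879 207.5763187 ] (array([0.6459, 0.2307]), 283, np.float64(0.00089)) (array([0.646 , 0.2298]), 195, np.float64(0.00044))
```

Request:
send_rows([
  [[0.001, 0.005, 0.12], [0, 0, 0], -1],
  [[0.001, 0.005, 0.24], [0, 0, 0], -1],
  [[0.001, 0.005, 0.36], [0, 0, 0], -1],
  [[0.001, 0.005, 0.44], [0, 0, 0], -1],
  [[0.001, 0.005, 0.482], [0, 0, 0], -1],
  [[0.001, 0.005, 0.482], [0, 0, 0], -1],
  [[0.001, 0.005, 0.482], [0, 0, 0], 1],
  [[0.001, 0.005, 0.482], [0, 0, 0], 1],
  [[0.001, 0.005, 0.482], [0, 0, 0], 1],
  [[0.001, 0.005, 0.482], [0, 0, 0], 1],
], force=40)

```text
time: 27.05
ee_pos: [0.6467, 0.231, 0.0179]
tcp_rot: [-179.9, -0.2, -0.0]
wrist_force: [-0.2, 0.3, 6.8]
opening: 0.0447
```

Request:
send_rows([
  [[0, 0, 0], [0, 0, 0], 1],
  [[0, 0, 0], [0, 0, 0], 1],
  [[0, 0, -0.1], [0, 0, 0], 1],
  [[0, 0, -0.25], [0, 0, 0], 1],
  [[0, 0, -0.4], [0, 0, 0], 1],
  [[0, 0, -0.55], [0, 0, 0], 1],
  [[0, 0, -0.6], [0, 0, 0], 1],
  [[0, 0, -0.6], [0, 0, 0], 1],
])

```text
time: 27.85
ee_pos: [0.6467, 0.2311, 0.1997]
tcp_rot: [-179.9, -0.3, 0.0]
wrist_force: [-0.1, -0.8, -1.2]
opening: 0.0444
```

Request:
send_rows([
  [[-0.05, 0.14, 0], [0, 0, 0], 1],
  [[-0.1, 0.28, 0], [0, 0, 0], 1],
  [[-0.14, 0.42, 0], [0, 0, 0], 1],
  [[-0.18, 0.55, 0], [0, 0, 0], 1],
  [[-0.1975, 0.615, 0], [0, 0, 0], 1],
  [[-0.1975, 0.615, 0], [0, 0, 0], 1],
])

```text
time: 28.45
ee_pos: [0.5853, 0.0437, 0.1945]
tcp_rot: [180.0, 0.1, -0.2]
wrist_force: [0.4, 0.6, -1.6]
opening: 0.0449
```

Request:
send_rows([
  [[-0.05, 0.14, 0], [0, 0, 0], 1],
  [[-0.1, 0.28, 0], [0, 0, 0], 1],
  [[-0.14, 0.42, 0], [0, 0, 0], 1],
  [[-0.18, 0.55, 0], [0, 0, 0], 1],
  [[-0.1975, 0.61, 0], [0, 0, 0], 1],
  [[-0.1975, 0.615, 0], [0, 0, 0], 1],
  [[-0.1975, 0.615, 0], [0, 0, 0], 1],
  [[-0.1975, 0.615, 0], [0, 0, 0], 1],
])

```text
time: 29.25
ee_pos: [0.5275, -0.1372, 0.1952]
tcp_rot: [-180.0, 0.1, 0.1]
wrist_force: [0.3, -0.4, -1.2]
opening: 0.0442
```

Run:
```python
from h import *
e=sensors.get_obs()["ee_pos"];print(e)
c,im=look("w13")
z=e[2]+.034
p=proj(c,(*e[:2],z));print(p,circ(c,im,p,z,.023),circ(c,im,p,z,.019))
```

```text
[ 0.52747447 -0.13717163  0.19517737]
[275.47485538 320.68779166] (array([ 0.5277, -0.1348]), 271, np.float64(0.00066)) (array([ 0.527 , -0.1377]), 404, np.float64(0.00116))
```

Request:
send_rows([
  [[0, 0, 0.13], [0, 0, 0], 1],
  [[0, 0, 0.26], [0, 0, 0], 1],
  [[0, 0, 0.38], [0, 0, 0], 1],
  [[0, 0, 0.48], [0, 0, 0], 1],
  [[0, 0, 0.53], [0, 0, 0], 1],
  [[0, 0, 0.545], [0, 0, 0], 1],
  [[0, 0, 0.552], [0, 0, 0], 1],
  [[0, 0, 0.556], [0, 0, 0], 1],
  [[0, 0, 0.559], [0, 0, 0], 1],
  [[0, 0, 0.559], [0, 0, 0], 1],
])

```text
time: 30.3
ee_pos: [0.5281, -0.1385, 0.0298]
tcp_rot: [180.0, -0.1, -0.0]
wrist_force: [0.0, 1.1, 5.5]
opening: 0.0444
```

Request:
send_rows([
  [[0, 0, 0], [0, 0, 0], 0.1],
  [[0, 0, 0], [0, 0, 0], -0.3],
  [[0, 0, 0], [0, 0, 0], -0.6],
  [[0, 0, 0], [0, 0, 0], -0.6],
  [[0, 0, 0], [0, 0, 0], -0.6],
  [[0, 0, -0.12], [0, 0, 0], -0.6],
  [[0, 0, -0.27], [0, 0, 0], -0.8],
  [[0, 0, -0.42], [0, 0, 0], -1],
  [[0, 0, -0.55], [0, 0, 0], -1],
  [[0, 0, -0.65], [0, 0, 0], -1],
])

```text
time: 31.3
ee_pos: [0.5274, -0.1384, 0.226]
tcp_rot: [180.0, -0.1, -0.0]
wrist_force: [0.9, 0.6, 0.1]
opening: 0.0851
```

Request:
send_rows([
  [[0, 0, 0], [0, 0, 0], -1],
  [[0, 0, 0], [0, 0, 0], -1],
])

```text
time: 31.5
ee_pos: [0.5275, -0.1384, 0.2234]
tcp_rot: [180.0, -0.1, -0.0]
wrist_force: [-0.2, -1.4, -0.1]
opening: 0.0853
```

Run:
```python
from h import *
e=sensors.get_obs()["ee_pos"];print(e)
c,im=look("w14",["blue_lid"])
p=proj(c,(.5272,-.1386,.062));print(circ(c,im,p,.062,.023),circ(c,im,p,.062,.019))
f,k=lid(c,im,(.4430,-.147),.012);print(f,k);print(tilefit(c,im,(.485,-.143,.105)))
print(lid(c,im,(.658,-.229)))
```

```text
[ 0.52750575 -0.13837774  0.22341826]
call blue_lid [([395.5, 255.2], 0.65, [0.659, -0.224])]
call blue_lid [([394.8, 256.5], 0.9, [0.658, -0.225]), ([234.7, 171.0], 0.19, [0.486, -0.131])]
(array([ 0.5282, -0.1391]), 220, np.float64(0.00082)) (array([ 0.528 , -0.1397]), 172, np.float64(0.00082))
(array([ 0.4439, -0.1473]), 187, np.float64(0.00048)) (array([ 0.4439, -0.147 ]), 62, np.float64(0.00072))
(array([ 0.4856668 , -0.14308776,  0.09783056]), array([ 96,  99, 189, 190, 154]), np.float64(0.0009679214472387276))
((array([ 0.6576, -0.2289]), 109, np.float64(0.0009)), (array([ 0.6578, -0.2281]), 48, np.float64(0.00094)))
```

Request:
send_rows([
  [[0.1, 0.07, 0], [0, 0, 0], -1],
  [[0.22, 0.15, 0], [0, 0, 0], -1],
  [[0.34, 0.23, 0.05], [0, 0, 0], -1],
  [[0.42, 0.29, 0.1], [0, 0, 0], -1],
  [[0.435, 0.3, 0.171], [0, 0, 0], -1],
  [[0.435, 0.3, 0.171], [0, 0, 0], -1],
  [[0.435, 0.3, 0.171], [0, 0, 0], -1],
  [[0.435, 0.3, 0.171], [0, 0, 0], -1],
])

```text
time: 32.45
ee_pos: [0.6575, -0.2279, 0.1734]
tcp_rot: [180.0, -0.1, 0.0]
wrist_force: [0.5, -0.3, 0.4]
opening: 0.0852
```

Run:
```python
from h import *
e=sensors.get_obs()["ee_pos"];print(e)
c,im=look("w15",["blue_lid"])
print(lid(c,im,(.6578,-.2287)))
```

```text
[ 0.65745462 -0.22792793  0.17344693]
call blue_lid [([275.0, 189.1], 0.66, [0.657, -0.229])]
call blue_lid [([274.1, 189.4], 0.84, [0.656, -0.229])]
((array([ 0.6572, -0.2269]), 212, np.float64(0.00089)), (array([ 0.6581, -0.2273]), 84, np.float64(0.00096)))
```

Request:
send_rows([
  [[0, -0.002, 0.13], [0, 0, 0], -1],
  [[0, -0.002, 0.26], [0, 0, 0], -0.5],
  [[0, -0.002, 0.38], [0, 0, 0], 0],
  [[0, -0.002, 0.48], [0, 0, 0], 0],
  [[0, -0.002, 0.52], [0, 0, 0], 0],
  [[0, -0.002, 0.53], [0, 0, 0], 0],
  [[0, -0.002, 0.53], [0, 0, 0], 0.2],
  [[0, -0.002, 0.53], [0, 0, 0], 1],
  [[0, -0.002, 0.53], [0, 0, 0], 1],
  [[0, -0.002, 0.53], [0, 0, 0], 1],
], force=30)

```text
time: 33.6
ee_pos: [0.6588, -0.228, 0.0152]
tcp_rot: [179.9, -0.2, 0.0]
wrist_force: [-0.1, 0.3, 7.2]
opening: 0.0132
```

Request:
send_rows([
  [[0, 0, 0], [0, 0, 0], 1],
  [[0, 0, 0], [0, 0, 0], 1],
  [[0, 0, -0.1], [0, 0, 0], 1],
  [[0, 0, -0.25], [0, 0, 0], 1],
  [[0, 0, -0.4], [0, 0, 0], 1],
  [[0, 0, -0.5], [0, 0, 0], 1],
  [[0, 0, -0.5], [0, 0, 0], 1],
  [[0, 0, -0.5], [0, 0, 0], 1],
])

```text
time: 34.4
ee_pos: [0.6581, -0.2279, 0.164]
tcp_rot: [180.0, -0.1, -0.0]
wrist_force: [-0.2, -0.3, -1.0]
opening: 0.0128
```

Run:
```python
from h import *
e=sensors.get_obs();print(e["ee_pos"],e["tcp_rot"],e["opening"],e["wrist_force"])
c,im=look("w16")
z=e["ee_pos"][2]-.014+.009
print(circ(c,im,proj(c,(*e["ee_pos"][:2],z)),z,.025))
```

```text
[ 0.65814659 -0.22787974  0.16395689] [ 1.79962056e+02 -1.11301696e-01 -2.89027919e-03] 0.012841700901442918 [-0.16536329 -0.29362651 -1.0313768 ]
(array([ 0.6581, -0.228 ]), 366, np.float64(0.00075))
```

Request:
send_rows([
  [[-0.1, -0.07, 0], [0, 0, 0], 1],
  [[-0.2, -0.14, 0], [0, 0, 0], 1],
  [[-0.3, -0.21, 0], [0, 0, 0], 1],
  [[-0.4, -0.27, 0], [0, 0, 0], 1],
  [[-0.433, -0.297, 0], [0, 0, 0], 1],
  [[-0.433, -0.297, 0], [0, 0, 0], 1],
  [[-0.433, -0.297, 0], [0, 0, 0], 1],
  [[-0.433, -0.297, 0.1], [0, 0, 0], 1],
  [[-0.433, -0.297, 0.17], [0, 0, 0], 1],
  [[-0.433, -0.297, 0.2], [0, 0, 0], 1],
])

```text
time: 35.45
ee_pos: [0.5276, -0.139, 0.1]
tcp_rot: [-180.0, 0.2, -0.0]
wrist_force: [0.2, 0.8, -1.1]
opening: 0.0128
```

Run:
```python
from h import *
e=sensors.get_obs();print(e["ee_pos"],e["wrist_force"])
x=e["ee_pos"]; c=get_calibration("scene"); im=camera("scene"); side=camera("side");cs=get_calibration("side")
A=[]
for cc,I in ((c,im),(cs,side)):
    p=proj(cc,(.528,-.139,.08)).astype(int); v=I[p[1]-30:p[1]+35,p[0]-35:p[0]+35]; print(v.shape); A.append(cv2.resize(v,(400,371),interpolation=cv2.INTER_CUBIC))
cv2.imwrite("pics/o17.png",np.hstack(A))
```

```text
[ 0.52759001 -0.13896887  0.10000144] [ 0.16413289  0.80626481 -1.08177036]
(65, 70, 3)
(65, 70, 3)
```

View pics/o17.png

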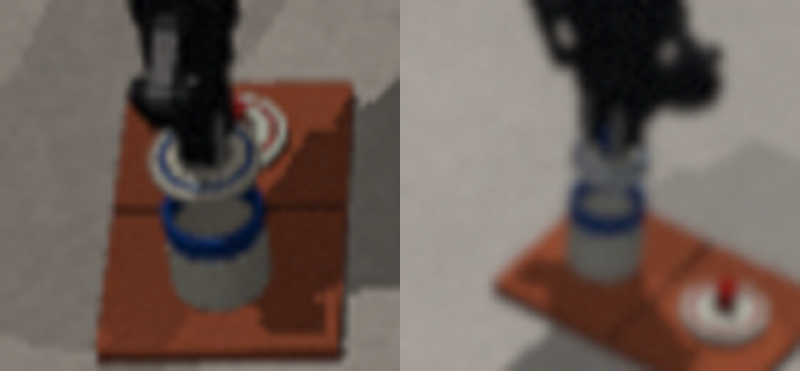

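Scene and side views agree that the lid hangs level over the blue crucible (left panel ≈(205,160) over ≈(214,215), explained by perspective lean). Lowering.

Request:
send_rows([
  [[0, 0, 0.03], [0, 0, 0], 1],
  [[0, 0, 0.06], [0, 0, 0], 1],
  [[0, 0, 0.08], [0, 0, 0], 1],
  [[0, 0, 0.09], [0, 0, 0], 1],
  [[0, 0, 0.096], [0, 0, 0], 1],
  [[0, 0, 0.1], [0, 0, 0], 1],
  [[0, 0, 0.104], [0, 0, 0], 1],
  [[0, 0, 0.105], [0, 0, 0], 1],
  [[0, 0, 0.105], [0, 0, 0], 1],
])

```text
time: 36.45
ee_pos: [0.5282, -0.1387, 0.0731]
tcp_rot: [180.0, -0.1, -0.0]
wrist_force: [-2.9, 0.6, 8.7]
opening: 0.0132
```

Request:
send_rows([
  [[0, 0, -0.002], [0, 0, 0], 0.6],
  [[0, 0, -0.002], [0, 0, 0], 0.4],
  [[0, 0, -0.002], [0, 0, 0], 0.2],
  [[0, 0, -0.002], [0, 0, 0], 0.2],
  [[0, 0, -0.08], [0, 0, 0], 0.2],
  [[0, 0, -0.2], [0, 0, 0], 0],
  [[0, 0, -0.35], [0, 0, 0], -0.5],
  [[0, 0, -0.5], [0, 0, 0], -1],
  [[0, 0, -0.55], [0, 0, 0], -1],
  [[0, 0, -0.55], [0, 0, 0], -1],
])

```text
time: 37.45
ee_pos: [0.5288, -0.1389, 0.2392]
tcp_rot: [179.9, -0.3, -0.0]
wrist_force: [-0.2, -0.0, -0.8]
opening: 0.0854
```

Request:
send_rows([
  [[0, -0.13, 0], [0, 0, 0], -1],
  [[0, -0.26, 0], [0, 0, 0], -1],
  [[0, -0.3, 0], [0, 0, 0], -1],
  [[0, -0.3, 0], [0, 0, 0], -1],
  [[0, -0.3, 0], [0, 0, 0], -1],
])

```text
time: 37.95
ee_pos: [0.5277, -0.0489, 0.2356]
tcp_rot: [180.0, 0.1, 0.0]
wrist_force: [1.1, 0.3, 0.0]
opening: 0.0856
```

Run:
```python
from h import *
e=sensors.get_obs();print(e["time"],e["ee_pos"],e["opening"],e["wrist_force"])
c,im=look("w18")
print(tilefit(c,im,(.485,-.143,.1)))
print("blue lid",lid(c,im,(.528,-.139),.058));print("red lid",lid(c,im,(.4435,-.147),.012))
A=[]
for n in ("scene","side"):
    cc=get_calibration(n);I=camera(n)
    p=proj(cc,(.48,0.03,.04)).astype(int);A.append(cv2.resize(I[p[1]-95:p[1]+95,p[0]-130:p[0]+130],(400,292),interpolation=cv2.INTER_CUBIC))
w=cv2.resize(im,(389,292)); a=np.hstack(A)
cc=get_calibration("side");p=proj(cc,(.528,-.139,.08)).astype(int); z=cv2.resize(camera("side")[p[1]-25:p[1]+30,p[0]-35:p[0]+35],(400,292),interpolation=cv2.INTER_CUBIC)
b=np.zeros((292,800,3),np.uint8); b[:,:389]=w; b[:,400:]=z
cv2.imwrite("pics/o18.png",np.vstack([a,b]))
```

```text
37.95 [ 0.52765093 -0.04894134  0.23557037] 0.08555114298463179 [1.10772791 0.27512985 0.03304118]
(array([ 0.48537775, -0.1417489 ,  0.10271125]), array([ 49,  85, 160,  77, 146]), np.float64(0.0011996273549836195))
blue lid ((array([ 0.5279, -0.1385]), 188, np.float64(0.00061)), (array([ 0.5278, -0.1393]), 63, np.float64(0.00099)))
red lid ((array([ 0.444 , -0.1469]), 164, np.float64(0.00047)), (array([ 0.4441, -0.1471]), 56, np.float64(0.00095)))
```

View pics/o18.png

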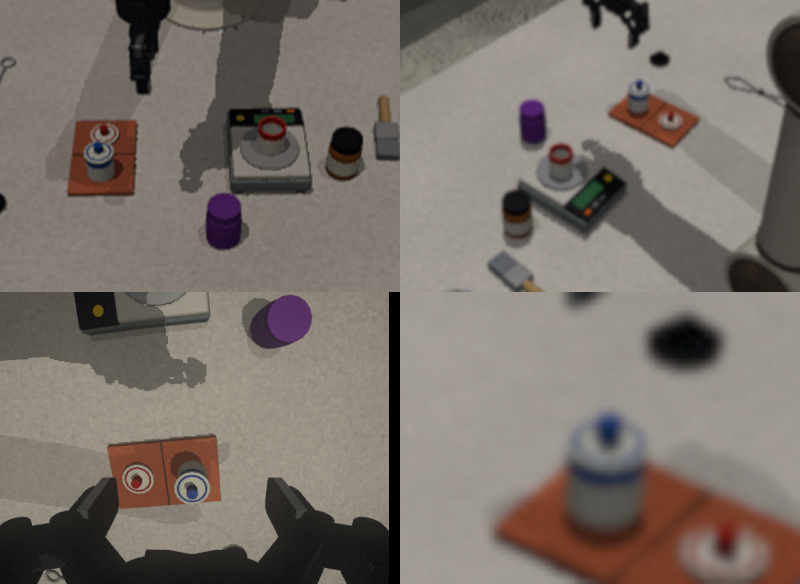

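All in place: red crucible open on the pan, jar left of the balance, red lid on the near half, blue crucible on the far half with its lid flat. The gripper is clear. Handing in.

```bash
python3 -c "
from workcell import bot; print(bot.job_done())"
```

```text
the job is handed in; nothing more can be done
None
```

The weigh-in is set out and handed in after about 38 s of robot time. I placed things in the order asked: red crucible, amber jar, red lid, blue crucible, blue lid. The hand-in call gives no verdict.

| Thing | Last check |
|---|---|
| Red crucible | about 1–1.5 mm from the pan centre, open |
| Amber jar | about 30.6 mm clear of the housing, less than 1 mm off level with the pan's middle |
| Red lid | knob up, within about 1 mm of the middle of the near half |
| Blue crucible | within about 1 mm of the middle of the far half |
| Blue lid | flat on the rim, at the expected seating height |

- **Forces:** Readings at set-down were 5.5 to 13.5 N. The highest was the jar on the bench; the red crucible on the pan reached about 10 N.
- **Gripper:** It ended open and clear of everything.
- **Left alone:** I did not touch the tongs, wash bottle, brush or the black and purple look-alikes. I did not re-measure their positions at the end.

**Disagreements:** Pan-centre readings differed by about 3 mm in y between views (0.1428 to 0.1461). I used 0.1455, which agreed with the housing outline. The last tile fit was partly hidden by the gripper and read about 1.3 mm off the earlier clean ones, so I kept the earlier fits.

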